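Close up the jewellery after a customer

ROBOT

A 7-joint arm with a two-finger parallel gripper is mounted at the origin on a cart in front of the work surface, level with it; the furniture and walls round the work are solid. World frame = base frame: x ahead of the robot, y to its left, z up, the work surface at z = 0. Lengths are in m, angles in rad, forces in N, time in s.
With the tool pointing down it reaches from about 0.425 to 0.875 m from the base axis. Payload 4.7 kg.
Tool frame: the origin (TCP) lies where the fingers leave the gripper's body, on its centre line; the fingertips stand 70 mm ahead of it and the grasp point (between the pads) lies 51 mm ahead of it; z points along the fingers, y is the line along which they close (so a half turn about z gives the same grasp; the last joint's range is limited). The gripper opens to 87 mm and grips with 3 to 60 N. Pads are 19 mm wide; open, the fingers measure 117 mm over their backs; the gripper's body (75 mm by 190 mm) begins 51 mm behind the grasp point.
Start: joints at [1.145, 0.321, -0.07, 1.45, 0.023, 1.371, -0.057], TCP at [0.277, -0.588, 0.292] pointing down, gripper open.
Joint ranges: [-2.86, 2.86], [-0.3, 2.09], [-1.38, 1.24], [0.06, 2.45], [-1.56, 4.7], [0.09, 2.05], [-2.69, 2.69]. Speed limits (rad/s): [2.57, 2.57, 3.14, 3.14, 3.14, 3.14, 3.14].

INTERFACE

Orientations are given as a rotation vector (axis times angle).
In Python, from bench import ctrl gives the robot as it stands.
- The arm moves only by the tool play_rows, never from a script. Its argument "increments" is a list that holds one entry, the list of rows, each a list of 7 numbers: the shift along the tool's x, y, z as a fraction of full scale, then the turn, a rotation vector about the tool's x, y, z as a fraction of full scale, then the gripper command: -1 is shut, 1 is fully open, values between are in proportion. A call has 1 to 8 rows; each row is the pose to reach, as a shift and turn from the pose commanded when the call began, along the tool's axes at that moment; what a row does not reach only later rows make up. Full scale, the value 1, is 0.1 m for a shift and 90 degrees for a turn. A row lasts 1/10 s, in which the tool goes at most 50 mm and 8.59 degrees, less where a joint would pass 70% of its speed; a pose out of reach is approached as far as the arm can. A call with a number of a shift or a turn outside -1 to 1 is refused whole. A call with a gripper value outside its range is refused whole. The fingers move at their own pace and stop on an object; "squeeze" is the grip in N (left out, the last holds). Time passes only in rows, so rows that repeat a pose let the fingers close. It gives the time, the measured TCP pose, the force, the opening and the grip force at its end, in the units of the state.
- ctrl.get_state(): the state, without advancing time (a new reading comes with each control period).
- ctrl.get_image(name): name is "scene" or "top" or "wrist"; returns the picture (420x560x3 uint8, red, green, blue); there is no depth.
- ctrl.get_calibration(name): a dict with "vertical_fov" (degrees; the focal length in pixels is half the picture's height over the tangent of half this angle, whatever the lens; pixels are square), "cx", "cy" (the principal point, pixels), "R" (3x3) and "t" (3): a world point X has camera coordinates R X + t; the wrist camera has in their place "T_tool_cam" (4x4, takes a point from camera to tool coordinates, whose origin is the TCP and whose axes are the flange's). Camera axes: x right, y down, z forward; pixel columns grow to the right and rows downward; lengths in m; the calibration is good to about 2 mm. A picture is of the moment at which its call begins: read the wrist's pose just before it. get_calibration takes no time and is no camera call.
- ctrl.close_job(): hands the job in; it is judged then, once.
The state is a dict: "time": time; "joint_positions": joint angles; "qd": joint speeds; "joint_torque": joint torques, N m; "position": TCP position; "tool_rot": TCP orientation; "ft_force": force on the tool from outside, world axes, zero at the start; "torque": the same for the moment, N m; "grip_width": opening from 0.0 (shut) to 1.0 (fully open); "grip_force": force on a finger pad.
Only numpy, scipy, OpenCV 4.12 (cv2) and the standard library are available. Lean on these libraries where they do the work, as an engineer would, in place of code of your own. Each camera call takes 0.05 s, during which the arm holds its last target. There are 200 camera calls.

TASK

A customer is still choosing from the middle drawer of the toy jewel chest, but the rest of the jewellery can be closed up. First push the open top drawer of the chest fully shut with the fingertips, leaving the open middle drawer as it is; then gently push the open lid of the pink heart-shaped trinket box over and down until it is fully shut. Only push: do not lift, carry or shove the heart box about, and leave everything else on the counter where it stands.

Things in the scene. Friction and masses are not known exactly. Their poses are not given: they have to be found in the camera images.
- ring_chest: White and mint toy jewel chest with three drawers, 111 mm deep, 156 mm wide, fixed to the counter. Origin: centre of its underside; its front (drawers) faces its own -x, z up. The carcass's front edge is 47 mm in front of the origin; the 5 mm top board overhangs it by 3 mm, its upper face 126 mm above the counter; a thin gold heart ornament stands on the top, near its back edge, up to 187 mm. The bottom drawer is shut and does not move.
- top_knobs (a point): Point half-way between the tips of the two gold ball knobs of the top drawer, 102 mm above the counter; moves with the drawer. Same axes as the chest. The knobs sit 30 mm to either side (y), are 12 mm thick and stick out 14 mm in -x from the drawer front, which is 138 mm wide and spans heights 84 to 119 mm.
- ring_chest_drawer3 (a joint): Opening of the top drawer in m: 0 fully shut (front flush with the carcass), up to 0.07 pulled out towards the chest's -x. It slides easily (under 1 N) and stays where it is left.
- middle_knobs (a point): The same point for the middle drawer, 63 mm above the counter; that drawer's front spans heights 45 to 81 mm. It stands open too, more or less than the top one, and slides as easily.
- heart_box: Pink heart-shaped trinket box, loose, about 0.25 kg with what is in it, 90x100 mm, 38 mm tall with the lid shut. Origin: centre of its underside; the heart's point faces its own -x, the two lobes and the lid's hinge are at +x; z up.
- heart_box_hinge (a point): Middle of the lid's hinge axis (along the box's y), 41 mm towards +x from the box's origin and 32 mm above the counter. Same axes as the box.
- heart_box_lid (a joint): Opening angle of the heart box's lid in rad: 0 shut (lid level), 1.57 upright, 1.92 at the stop, leaning back. The lid reaches 86 mm from the hinge to the heart's point, is up to 100 mm wide and 6 mm thick. Its light friction may hold it at any angle or it may fall when past upright: push it all the way down.
- cash_box: Magenta steel cash box, shut, 163x204x89 mm, fixed to the counter; origin at the centre of its underside. Not part of the job.
- toy_teapot: Green toy teapot with pink lid, 67x115x70 mm, loose bystander; origin at the centre of its underside
- toy_cup1: Small pink toy cup, 44x53x28 mm, loose bystander; origin at the centre of its underside
- glue_stick: Standing glue stick, pink and yellow, 27 mm across, 88 mm tall, loose bystander; origin at the centre of its underside
- counter_bell: Silver counter bell on a black foot, 84 mm across, 50 mm tall, loose bystander; origin at the centre of its underside
- letter_block1: Red play block with stars, 31 mm, loose bystander; origin at the centre of its underside
- date_stamp: Red and black stamp, 30x48x57 mm, loose bystander; origin at the centre of its underside
Mind the look-alikes: they are no part of the job. What is shaped like the heart_box but green is not meant.

How it is judged:
On the way, in this order (a step that is already met when the one before it is completed fails the run):
1. the top drawer is fully shut while the heart box is still open (value of joint ring_chest_drawer3 below 0.006 m and value of joint heart_box_lid above 0.5 rad), for 0.2 s.
2. the heart box's lid is shut (value of joint heart_box_lid below 0.08 rad), for 0.2 s.
At the end, for the whole second after the job is handed in: The top drawer is within 6 mm of fully shut, the heart box's lid within 0.08 rad of shut, the middle drawer within 12 mm of where it was found, and the heart box level, at rest and within 40 mm of where it stood (value of joint ring_chest_drawer3 below 0.006 m and value of joint heart_box_lid below 0.08 rad and distance of middle_knobs from where it was at the start of the episode below 0.012 m and linear speed of heart_box below 0.02 m/s and angle between heart_box's own z axis and vertical below 0.1 rad and distance of heart_box from where it was at the start of the episode below 0.04 m); the robot touches nothing.
It fails at once if the middle drawer is moved by more than 12 mm (distance of middle_knobs from where it was at the start of the episode above 0.012 m).
It fails at once if the heart box is lifted, tipped or shoved by more than 40 mm (height (world z) of heart_box above 0.012 m or angle between heart_box's own z axis and vertical above 0.25 rad or distance of heart_box from where it was at the start of the episode above 0.04 m).
It fails at once if the heart box is pressed hard (over 35 N) (contact force between the arm and heart_box above 35 N).
It fails at once if a bystander is moved by more than 20 mm (distance of any of toy_teapot, toy_cup1, glue_stick, counter_bell, letter_block1, date_stamp from where it was at the start of the episode above 0.02 m).
It also fails if it takes over 58 s, if anything falls off the work surface, if the arm or the gripper's body presses on something with over 40 N, if the wrist force passes 120 N, or if a joint passes its speed limit or range.

## Working session

There is one attempt and no reset: what is moved stays moved. The work goes in short steps, Python scripts to look and compute and a tool call to move; the robot and the scene stay as the last step left them, time stands still between calls to the robot, and variables do not carry over. Pictures are saved under pics/ and viewed, at most 10 in all, crops included, and the job is handed in when it is done.

Besides the shell and the picture viewer there is one more tool, called after "Emit:" as name(argument=value, ...) on one line, values as JSON. play_rows: Moves the arm, as the interface text tells. Shift numbers are shares of 0.1 m and turn numbers shares of 90 degrees, none past 1 either way. Its arguments: {"type":"object","properties":{"increments":{"type":"array"},"squeeze":{"type":"number"}},"required":["increments"]}

```bash
mkdir -p pics
cat > h.py <<'E'
import numpy as np, cv2, math
from bench import ctrl
def shot(n,f):
    im=ctrl.get_image(n); cv2.imwrite(f'pics/{f}.png',cv2.cvtColor(im,cv2.COLOR_RGB2BGR)); return im
def cam(n):
    c=ctrl.get_calibration(n); f=210/math.tan(math.radians(c['vertical_fov'])/2)
    return c,f
def ray(n,u,v,z):
    c,f=cam(n); R=np.array(c['R']);t=np.array(c['t'])
    d=R.T@np.array([(u-c['cx'])/f,(v-c['cy'])/f,1]); o=-R.T@t
    return o+d*(z-o[2])/d[2]
def proj(n,X):
    c,f=cam(n); p=np.array(c['R'])@np.array(X)+np.array(c['t'])
    return np.array([c['cx']+f*p[0]/p[2],c['cy']+f*p[1]/p[2]])
E
python3 - <<'E'
from h import *
a=shot('scene','s1');b=shot('top','t1')
for n in('scene','top'):
    c,f=cam(n);print(n,f,c, -np.array(c['R']).T@c['t'])
s=ctrl.get_state();print(s['position'],s['tool_rot'],s['time'])
E
```

```text
scene 388.06878628944185 {'vertical_fov': 56.839290266907796, 'cx': 278.7362265181172, 'cy': 210.44171888619115, 'R': array([[-0.63360355, -0.77365316,  0.0027061 ],
       [-0.48667957,  0.3958551 , -0.77874369],
       [ 0.60140629, -0.49473177, -0.62733639]]), 't': array([0.34383159, 0.29056598, 0.73807011])} [-0.08461456  0.5161311   0.68836422]
top 542.8577167008391 {'vertical_fov': 42.297096810335404, 'cx': 274.00089813126414, 'cy': 212.26830388666082, 'R': array([[-0.01511387, -0.99988383,  0.00197322],
       [-0.99625023,  0.01489076, -0.0852276 ],
       [ 0.08518832, -0.00325394, -0.99635955]]), 't': array([0.0090636 , 0.5358767 , 1.78396218])} [0.38203153 0.00688784 1.82312136]
[ 0.27654506 -0.58781003  0.29125655] [-3.06427068e+00 -6.85012276e-01  7.66491044e-04] 0.1
```

View pics/s1.png

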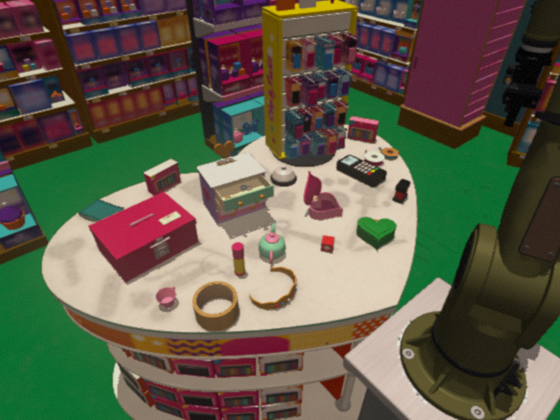

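View pics/t1.png

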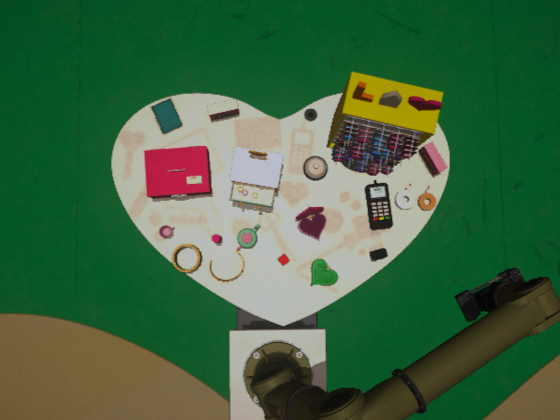

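The top view shows the chest top at (257,167) with open drawers at (254,195), the open pink heart box at (312,222), and the shut green heart look-alike at (323,272). The scene view shows the chest at (237,190), the open pink box at (322,203) and the green one at (376,232). The other pink and red candidates, by top-view pixel, are the cup (167,231), the red block (283,260) and the cash box (178,172). I choose the open pink heart and check it in one close crop.

Run:
```python
import cv2,numpy as np
s=cv2.imread('pics/s1.png');t=cv2.imread('pics/t1.png')
a=cv2.resize(t[135:255,220:350],None,fx=3,fy=3,interpolation=cv2.INTER_CUBIC)  #390x360
b=cv2.resize(s[145:230,190:350],None,fx=2.5*2,fy=5,interpolation=cv2.INTER_CUBIC)
a=cv2.resize(t[140:250,225:345],None,fx=5,fy=5,interpolation=cv2.INTER_CUBIC)
cv2.imwrite('pics/ca.png',a);cv2.imwrite('pics/cb.png',b)
```

```text
(no output)
```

View pics/ca.png

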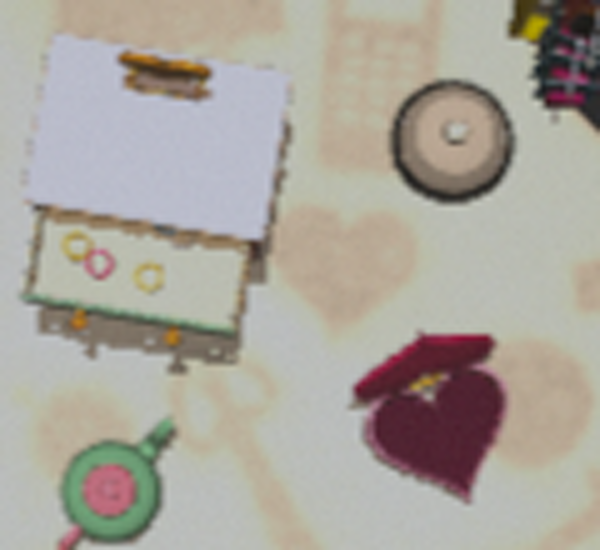

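View pics/cb.png

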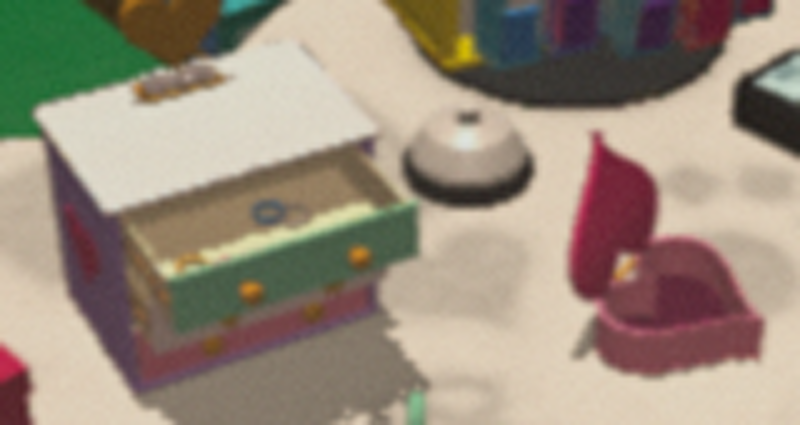

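The crop confirms it: the pink open heart box has its point at crop (467,500) and its lid upright at about (425,365). On the chest the green top drawer is open with knobs at crop (80,320) and (173,337). The middle drawer sits mostly underneath it, so I must stay above z=84 mm.

Run:
```python
from h import *
T=lambda x,y,z:ray('top',225+x/5,140+y/5,z)
S=lambda x,y,z:ray('scene',190+x/5,145+y/5,z)
np.set_printoptions(precision=4,suppress=True)
P={k:T(*v) for k,v in dict(fl=(25,203,.126),fr=(268,242,.126),bl=(57,36,.126),br=(291,70,.126),dl=(25,297,.119),dr=(235,330,.119),kl=(80,322,.102),kr=(173,338,.102),tip=(467,500,.03),ll=(364,425,.03),lr=(506,395,.03),lidL=(355,400,.06),lidR=(492,345,.08)).items()}
for k,v in P.items():print(k,v)
for k,v in dict(fl=(108,212,.126),fr=(380,132,.126),bl=(35,110,.126),br=(292,42,.126),dl=(172,280,.119),dr=(416,205,.119),kl=(250,292,.102),kr=(358,258,.102),tip=(762,322,.03),ll=(600,318,.03)).items():print('S',k,S(*v))
d=lambda a,b:np.linalg.norm(P[a]-P[b])
print('w',d('fl','fr'),d('bl','br'),'dep',d('fl','bl'),d('fr','br'),'dw',d('dl','dr'),'kn',d('kl','kr'),'lobes',d('ll','lr'))
y=(P['fl']+P['bl']-P['fr']-P['br']);y2=P['dl']-P['dr']
print('yaw',math.atan2(-y[0],y[1]),math.atan2(-y2[0],y2[1]))
# heart mask in both views
im=cv2.imread('pics/t1.png')[205:245,290:335]
```

```text
fl [0.6294 0.1385 0.126 ]
fr [ 0.6024 -0.0143  0.126 ]
bl [0.7359 0.1174 0.126 ]
br [ 0.7119 -0.0306  0.126 ]
dl [0.5706 0.1396 0.119 ]
dr [0.5477 0.0073 0.119 ]
kl [0.5559 0.106  0.102 ]
kr [0.5448 0.0469 0.102 ]
tip [ 0.4413 -0.1441  0.03  ]
ll [ 0.4919 -0.0771  0.03  ]
lr [ 0.5104 -0.1715  0.03  ]
lidL [ 0.5064 -0.0701  0.06  ]
lidR [ 0.5393 -0.1583  0.08  ]
S fl [0.6309 0.1444 0.126 ]
S fr [ 0.6028 -0.0054  0.126 ]
S bl [0.7363 0.125  0.126 ]
S br [ 0.7073 -0.0236  0.126 ]
S dl [0.5719 0.1457 0.119 ]
S dr [0.5465 0.0154 0.119 ]
S kl [0.5591 0.1102 0.102 ]
S kr [0.5478 0.052  0.102 ]
S tip [ 0.4409 -0.14    0.03  ]
S ll [ 0.499  -0.0741  0.03  ]
w 0.15520100046752258 0.1499086740122031 dep 0.10856894819121111 0.11072801146333797 dw 0.13421809367656326 kn 0.06014888059572182 lobes 0.09623583718119008
yaw -0.1681621559162702 -0.17150088004427697
```

```bash
cat >> h.py <<'E'
from scipy.spatial.transform import Rotation as Ro
np.set_printoptions(precision=3,suppress=True)
def tool(yaw,tilt,flip=False):
    # fingers down, tilted so the tips lead along heading yaw; tool y along +-heading's left
    h=np.array([math.cos(yaw),math.sin(yaw),0]); z=np.array([0,0,-1])*math.cos(tilt)+h*math.sin(tilt)
    y=np.array([-h[1],h[0],0])*(-1 if flip else 1); return np.c_[np.cross(y,z),y,z]
def plan(tips,R1,L=.07,pose=None):
    s=ctrl.get_state(); p,r=pose or (np.array(s['position']),Ro.from_rotvec(s['tool_rot']))
    print('t',s['time'],'p',p,'tip',p+r.as_matrix()[:,2]*L,'F',np.array(s['ft_force']),'wid',s['grip_width'])
    for t in tips:
        tgt=np.array(t)-R1[:,2]*L
        print(t,'shift',r.inv().apply(tgt-p)/.1,'turn',(r.inv()*Ro.from_matrix(R1)).as_rotvec()/(math.pi/2))
B=np.array([.6165,.066,0]);cy=-.177;cx=np.array([math.cos(cy),math.sin(cy),0])
def chest(u,z): return B+cx*u+[0,0,z]
E
python3 - <<'E'
from h import *
s=ctrl.get_state();print(Ro.from_rotvec(s['tool_rot']).as_matrix())
t=[chest(-.11,.2),chest(-.11,.1)]
for f in(0,1): plan(t,tool(cy,.35,f))
print(ctrl.get_calibration('wrist')['T_tool_cam'])
E
```

```text
[[ 0.905  0.426 -0.001]
 [ 0.426 -0.905  0.002]
 [-0.    -0.002 -1.   ]]
t 0.1 p [ 0.277 -0.588  0.291] tip [ 0.276 -0.588  0.221] F [ 0.056 -0.69   0.029] wid 0.9983349701222556
[0.508 0.085 0.2  ] shift [ 4.767 -5.243  0.264] turn [-0.281 -0.091 -1.586]
[0.508 0.085 0.1  ] shift [ 4.767 -5.241  1.264] turn [-0.281 -0.091 -1.586]
t 0.1 p [ 0.277 -0.588  0.291] tip [ 0.276 -0.588  0.221] F [ 0.056 -0.69   0.029] wid 0.9983349701222556
[0.508 0.085 0.2  ] shift [ 4.767 -5.243  0.264] turn [-0.07   0.216  0.388]
[0.508 0.085 0.1  ] shift [ 4.767 -5.241  1.264] turn [-0.07   0.216  0.388]
[[ 0.001 -0.953 -0.304  0.084]
 [ 1.     0.     0.001  0.001]
 [-0.001 -0.304  0.953 -0.093]
 [ 0.     0.     0.     1.   ]]
```

Emit:
play_rows(increments=[[[0.4,-0.3,0,0,0,0.08,-1],[0.8,-0.6,0,0,0,0.16,-1],[1,-0.9,0,0,0,0.24,-1],[1,-1,0,0,0,0.32,-1],[1,-1,0,0,0,0.38,-1],[1,-1,0,0,0,0.388,-1],[1,-1,0,0,0,0.388,-1]]])

```text
time: 0.8
position: [0.3245, -0.4552, 0.292]
tool_rot: [-3.13, 0.264, 0.0]
ft_force: [-0.8, -0.0, 0.2]
grip_width: 0.446
grip_force: 0.0
```

Run:
```python
from h import *
plan([chest(-.11,.22)],tool(cy,.35,1))
```

```text
t 0.8 p [ 0.324 -0.455  0.292] tip [ 0.324 -0.455  0.222] F [-0.799 -0.024  0.238] wid 0.44639948921535083
[0.508 0.085 0.22 ] shift [ 0.667 -5.639  0.063] turn [-0.001  0.223  0.006]
```

Emit:
play_rows(increments=[[[0.3,-0.5,0,0,0,0,-1],[0.6,-1,0,0,0,0,-1],[0.6,-1,0,0,0,0,-1]]])

```text
time: 1.1
position: [0.4046, -0.362, 0.2922]
tool_rot: [-3.129, 0.252, -0.003]
ft_force: [-0.3, -0.3, -0.6]
grip_width: 0.17
grip_force: 0.0
```

Emit:
play_rows(increments=[[[0,-0.5,0,0,0,0,-1],[0,-1,0,0,0,0,-1],[0,-1,0,0,0,0,-1]]])

```text
time: 1.4
position: [0.42, -0.2611, 0.2924]
tool_rot: [-3.129, 0.247, -0.001]
ft_force: [0.1, -0.3, 0.4]
grip_width: 0.011
grip_force: 0.0
```

Emit:
play_rows(increments=[[[0,-0.5,0,0,0,0,-1],[0,-1,0,0,0,0,-1],[0,-1,0,0,0,0,-1]]])

```text
time: 1.7
position: [0.4361, -0.163, 0.2925]
tool_rot: [-3.13, 0.248, -0.001]
ft_force: [0.4, -0.2, -0.9]
grip_width: 0.003
grip_force: 0.0
```

Emit:
play_rows(increments=[[[0,-0.5,0,0,0,0,-1],[0,-1,0,0,0,0,-1],[0,-1,0,0,0,0,-1]]])

```text
time: 2.0
position: [0.4526, -0.0646, 0.2927]
tool_rot: [-3.129, 0.248, -0.002]
ft_force: [-0.0, -0.5, 0.8]
grip_width: 0.008
grip_force: 0.0
```

Emit:
play_rows(increments=[[[0,-0.5,0,0,0.08,0,-1],[0,-1,0,0,0.16,0,-1],[0,-1,0,0,0.223,0,-1],[0,-1,0,0,0.223,0,-1],[0,-1,0,0,0.223,0,-1]]])

```text
time: 2.5
position: [0.4681, 0.0263, 0.2923]
tool_rot: [3.053, -0.26, 0.538]
ft_force: [0.7, -0.1, 0.3]
grip_width: 0.007
grip_force: 0.0
```

Run:
```python
from h import *
plan([chest(-.11,.2),chest(-.105,.1),chest(-.07,.1),chest(-.006,.1)],tool(cy,.35,1))
shot('wrist','w1')
```

```text
t 2.5 p [0.468 0.026 0.292] tip [0.492 0.022 0.227] F [ 0.727 -0.08   0.319] wid 0.007220861398001837
[0.508 0.085 0.2  ] shift [-0.039 -0.652  0.268] turn [-0.001  0.001  0.004]
[0.513 0.084 0.1  ] shift [-0.334 -0.652  1.225] turn [-0.001  0.001  0.004]
[0.548 0.078 0.1  ] shift [-0.005 -0.65   1.345] turn [-0.001  0.001  0.004]
[0.611 0.067 0.1  ] shift [ 0.596 -0.645  1.563] turn [-0.001  0.001  0.004]
```

View pics/w1.png

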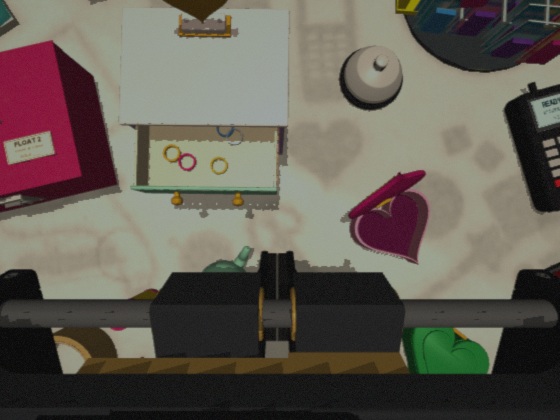

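The wrist view shows the top-drawer knobs at (178,199) and (238,199), with the drawer square to the picture. The heart box's point is at (417,262), and its lid edge runs from (349,219) to (424,172).

```bash
cat >> h.py <<'E'
def wray(u,v,z,p,rv):
    c,f=cam('wrist');T=np.array(c['T_tool_cam']);R=Ro.from_rotvec(rv).as_matrix()
    d=R@T[:3,:3]@np.array([(u-c['cx'])/f,(v-c['cy'])/f,1]);o=np.array(p)+R@T[:3,3]
    return o+d*(z-o[2])/d[2]
E
python3 - <<'E'
from h import *
s=ctrl.get_state();p,rv=s['position'],s['tool_rot']
w=lambda *a:print(a,wray(*a,p,rv))
for a in[(178,204,.102),(238,204,.102),(134,188,.119),(278,190,.119),(120,122,.126),(288,126,.126),(417,263,.03),(353,224,.03),(429,210,.03),(349,219,.06),(424,172,.1),(412,178,.11)]:w(*a)
a=wray(178,204,.102,p,rv);b=wray(238,204,.102,p,rv);m=(a+b)/2-B
print('knobmid u,v',m@cx,m@[-cx[1],cx[0],0])
E
```

```text
(178, 204, 0.102) [0.555 0.109 0.102]
(238, 204, 0.102) [0.545 0.051 0.102]
(134, 188, 0.119) [0.575 0.142 0.119]
(278, 190, 0.119) [0.55  0.01  0.119]
(120, 122, 0.126) [0.636 0.143 0.126]
(288, 126, 0.126) [ 0.606 -0.009  0.126]
(417, 263, 0.03) [ 0.445 -0.142  0.03 ]
(353, 224, 0.03) [ 0.504 -0.075  0.03 ]
(429, 210, 0.03) [ 0.505 -0.169  0.03 ]
(349, 219, 0.06) [ 0.511 -0.064  0.06 ]
(424, 172, 0.1) [ 0.545 -0.137  0.1  ]
(412, 178, 0.11) [ 0.541 -0.119  0.11 ]
knobmid u,v -0.06784023921211278 0.0021652060454107687
```

Emit:
play_rows(increments=[[[-0.03,-0.4,0.2,0,0,0,-1],[-0.1,-0.67,0.5,0,0,0,-1],[-0.2,-0.67,0.75,0,0,0,-1],[-0.27,-0.67,1,0,0,0,-1],[-0.27,-0.67,1,0,0,0,-1],[-0.27,-0.67,1,0,0,0,-1]]])

```text
time: 3.15
position: [0.4893, 0.0911, 0.1901]
tool_rot: [3.054, -0.263, 0.541]
ft_force: [-0.0, 0.1, 0.5]
grip_width: 0.009
grip_force: 0.0
```

Run:
```python
from h import *
plan([chest(-.105,.1),chest(-.07,.1),chest(-.03,.1),chest(-.006,.1)],tool(cy,.35,1))
```

```text
t 3.15 p [0.489 0.091 0.19 ] tip [0.513 0.087 0.124] F [-0.048  0.131  0.491] wid 0.008823754729712804
[0.513 0.084 0.1  ] shift [-0.078  0.023  0.231] turn [-0.001 -0.     0.003]
[0.548 0.078 0.1  ] shift [0.251 0.025 0.351] turn [-0.001 -0.     0.003]
[0.587 0.071 0.1  ] shift [0.626 0.027 0.488] turn [-0.001 -0.     0.003]
[0.611 0.067 0.1  ] shift [0.852 0.028 0.571] turn [-0.001 -0.     0.003]
```

Emit:
play_rows(increments=[[[-0.08,0,0.23,0,0,0,-1],[0.1,0,0.3,0,0,0,-1],[0.25,0,0.35,0,0,0,-1],[0.35,0,0.39,0,0,0,-1],[0.45,0,0.42,0,0,0,-1],[0.55,0,0.46,0,0,0,-1],[0.65,0,0.5,0,0,0,-1],[0.73,0,0.53,0,0,0,-1]]])

```text
time: 3.95
position: [0.5747, 0.0772, 0.1645]
tool_rot: [3.054, -0.26, 0.541]
ft_force: [-0.2, 0.2, 0.1]
grip_width: 0.008
grip_force: 0.2
```

Emit:
play_rows(increments=[[[0.03,0,0.01,0,0,0,-1],[0.06,0,0.02,0,0,0,-1],[0.06,0,0.02,0,0,0,-1]]])

```text
time: 4.25
position: [0.5802, 0.0765, 0.1644]
tool_rot: [3.054, -0.259, 0.54]
ft_force: [-0.7, 0.8, -0.2]
grip_width: 0.007
grip_force: 0.0
```

Run:
```python
from h import *
plan([chest(-.006,.1),chest(0,.1)],tool(cy,.35,1))
```

```text
t 4.25 p [0.58  0.076 0.164] tip [0.604 0.072 0.099] F [-0.732  0.793 -0.208] wid 0.007229234404733562
[0.611 0.067 0.1  ] shift [0.076 0.04  0.013] turn [-0.002 -0.     0.004]
[0.617 0.066 0.1  ] shift [0.132 0.04  0.034] turn [-0.002 -0.     0.004]
```

Emit:
play_rows(increments=[[[0.04,0,0.015,0,0,0,-1],[0.07,0,0.025,0,0,0,-1],[0.07,0,0.025,0,0,0,-1]]])

```text
time: 4.55
position: [0.5876, 0.0751, 0.1645]
tool_rot: [3.054, -0.26, 0.54]
ft_force: [-0.4, 0.7, -0.2]
grip_width: 0.009
grip_force: 0.0
```

Emit:
play_rows(increments=[[[0.02,0,0.01,0,0,0,-1],[0.04,0,0.015,0,0,0,-1],[0.04,0,0.015,0,0,0,-1]]])

```text
time: 4.85
position: [0.5891, 0.0751, 0.1638]
tool_rot: [3.053, -0.259, 0.531]
ft_force: [-12.6, 0.1, 8.7]
grip_width: 0.009
grip_force: 6.4
```

Emit:
play_rows(increments=[[[-0.3,0,-0.11,0,0,0,-1],[-0.6,0,-0.22,0,0,0,-1],[-0.7,0,-0.5,0,0,0,-1],[-0.8,0,-1,0,0,0,-1],[-0.8,0,-1,0,0,0,-1]]])

```text
time: 5.35
position: [0.4848, 0.0948, 0.2382]
tool_rot: [3.048, -0.256, 0.562]
ft_force: [0.9, 0.5, 0.1]
grip_width: 0.006
grip_force: 0.0
```

Emit:
play_rows(increments=[[[0,0.3,-0.2,0,0,0,-1],[0,0.7,-0.4,0,0,0,-1],[0,1,-0.4,0,0,0,-1],[0,1,-0.4,0,0,0,-1],[0,1,-0.4,0,0,0,-1]]])

```text
time: 5.85
position: [0.4532, -0.0039, 0.2683]
tool_rot: [3.054, -0.261, 0.54]
ft_force: [-0.1, 0.3, -1.3]
grip_width: 0.002
grip_force: 0.0
```

Run:
```python
from h import *
s=ctrl.get_state();print(s['position'],s['tool_rot'],s['ft_force'],s['time'])
a=shot('wrist','w2');b=shot('scene','s2')
im=np.zeros((600,800,3),np.uint8)
im[:420,:560]=a
im[:, 480:]=im[:,480:]
im[300:600,400:800]=cv2.resize(b[150:225,190:290],(400,300),interpolation=cv2.INTER_CUBIC)
cv2.imwrite('pics/m2.png',im[:,:,::-1])
```

```text
[ 0.453 -0.004  0.268] [ 3.054 -0.261  0.54 ] [-0.137  0.32  -1.262] 5.85
```

View pics/m2.png

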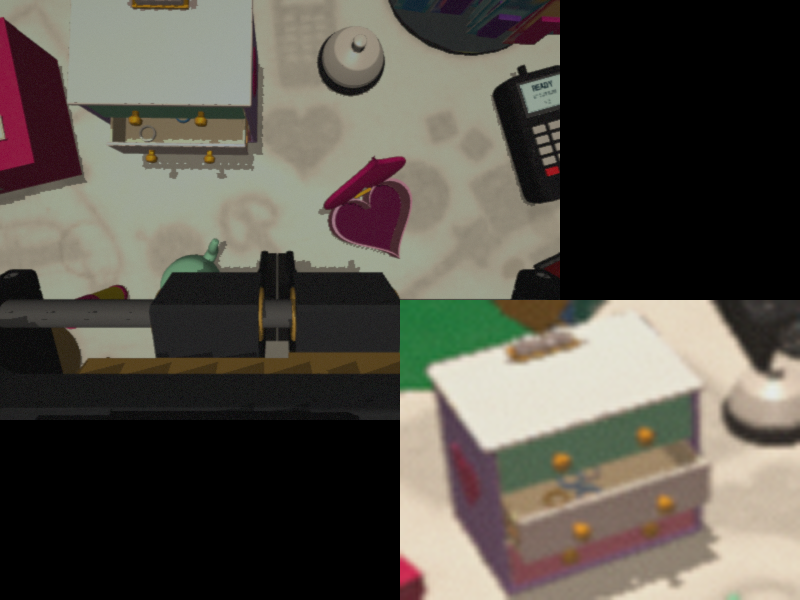

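The top drawer is shut flush, with its knobs at (136,120) and (201,119). The middle drawer is still open, with knobs at (151,157) and (210,157). The heart box's point is at (400,257) and its lid leans back, with the tip at about (374,158).

Run:
```python
from h import *
s=ctrl.get_state();p,rv=s['position'],s['tool_rot']
m=(wray(136,124,.102,p,rv)+wray(201,123,.102,p,rv))/2-B;print('knob u',m@cx)
T=lambda x,y,z:ray('top',225+x/5,140+y/5,z)
S=lambda x,y,z:ray('scene',190+x/5,145+y/5,z)
print('standbase S',[S(*a,0) for a in[(430,60),(500,98),(570,107),(680,95),(725,50)]])
print('stand W',[wray(*a,0.,p,rv) for a in[(390,10),(410,35),(450,50),(500,55),(560,42)]])
print('heart tip',wray(400,257,.03,p,rv),'lidL',wray(325,206,.056,p,rv),'lidR',wray(405,163,.056,p,rv))
for z in(.1,.114,.12):print('lidtip',z,T(420,335,z),S(597,133,z),wray(374,157,z,p,rv))
print(s['joint_positions'])
```

```text
knob u -0.0060350565178397386
standbase S [array([ 0.806, -0.204,  0.   ]), array([ 0.739, -0.209,  0.   ]), array([ 0.702, -0.238,  0.   ]), array([ 0.667, -0.304,  0.   ]), array([ 0.688, -0.369,  0.   ])]
stand W [array([ 0.748, -0.199,  0.   ]), array([ 0.712, -0.218,  0.   ]), array([ 0.685, -0.264,  0.   ]), array([ 0.668, -0.325,  0.   ]), array([ 0.672, -0.403,  0.   ])]
heart tip [ 0.445 -0.143  0.03 ] lidL [ 0.515 -0.065  0.056] lidR [ 0.545 -0.157  0.056]
lidtip 0.1 [ 0.545 -0.111  0.1  ] [ 0.558 -0.122  0.1  ] [ 0.55 -0.11  0.1 ]
lidtip 0.114 [ 0.543 -0.11   0.114] [ 0.543 -0.107  0.114] [ 0.547 -0.105  0.114]
lidtip 0.12 [ 0.543 -0.109  0.12 ] [ 0.536 -0.1    0.12 ] [ 0.546 -0.103  0.12 ]
[ 0.147 -0.301 -0.219  2.157  0.022  0.937 -1.822]
```

```bash
cat >> h.py <<'E'
by=.334;H=np.array([.525,-.114,0]);bx=np.array([math.cos(by),math.sin(by),0])
def box(u,z): return H+bx*u+[0,0,z]
RB=tool(by+math.pi,.35,0)
def lid(deg,r=.065):
    t=math.radians(deg);return box(-r*math.cos(t)+.006*math.sin(t)+.0089,.032+r*math.sin(t)+.006*math.cos(t)-.0032)
E
python3 - <<'E'
from h import *
plan([box(.065,.2),box(.065,.098)],RB)
E
```

```text
t 5.95 p [ 0.453 -0.002  0.269] tip [ 0.477 -0.006  0.203] F [ 0.655 -0.026  0.867] wid 0.007761282365865177
[ 0.586 -0.093  0.2  ] shift [1.561 0.554 0.601] turn [ 0.    -0.436 -0.326]
[ 0.586 -0.093  0.098] shift [1.21  0.554 1.559] turn [ 0.    -0.436 -0.326]
```

Emit:
play_rows(increments=[[[0.2,0.1,0.05,0,-0.07,-0.05,-1],[0.4,0.2,0.1,0,-0.14,-0.1,-1],[0.6,0.3,0.2,0,-0.21,-0.16,-1],[0.8,0.4,0.3,0,-0.28,-0.21,-1],[1,0.5,0.4,0,-0.35,-0.26,-1],[1,0.55,0.4,0,-0.436,-0.326,-1],[1,0.55,0.4,0,-0.436,-0.326,-1],[1,0.55,0.4,0,-0.436,-0.326,-1]]])

```text
time: 6.75
position: [0.5506, -0.0748, 0.2642]
tool_rot: [2.998, 0.503, -0.529]
ft_force: [-1.6, 0.2, 0.3]
grip_width: 0.008
grip_force: 0.0
```

Run:
```python
from h import *
plan([box(.065,.18),box(.065,.098),box(.045,.098)],RB)
```

```text
t 6.75 p [ 0.551 -0.075  0.264] tip [ 0.528 -0.082  0.198] F [-1.614  0.195  0.308] wid 0.00756239295742605
[ 0.586 -0.093  0.18 ] shift [ 0.552  0.286 -0.005] turn [-0.001 -0.001 -0.001]
[ 0.586 -0.093  0.098] shift [0.832 0.288 0.766] turn [-0.001 -0.001 -0.001]
[ 0.568 -0.099  0.098] shift [0.644 0.288 0.834] turn [-0.001 -0.001 -0.001]
```

Emit:
play_rows(increments=[[[0.3,0.15,0,0,0,0,-1],[0.55,0.29,0,0,0,0,-1],[0.65,0.29,0.25,0,0,0,-1],[0.74,0.29,0.5,0,0,0,-1],[0.83,0.29,0.75,0,0,0,-1],[0.83,0.29,0.75,0,0,0,-1],[0.83,0.29,0.75,0,0,0,-1]]])

```text
time: 7.45
position: [0.6087, -0.0859, 0.1679]
tool_rot: [2.997, 0.501, -0.526]
ft_force: [0.6, -0.4, -0.6]
grip_width: 0.004
grip_force: 0.0
```

Run:
```python
from h import *
plan([lid(d) for d in(104,95,85,75,65,55,45,35)],RB)
a=shot('scene','s3')
cv2.imwrite('pics/c3.png',cv2.resize(a[130:240,240:400],(800,550),interpolation=cv2.INTER_CUBIC)[:,:,::-1])
```

```text
t 7.45 p [ 0.609 -0.086  0.168] tip [ 0.586 -0.094  0.102] F [ 0.565 -0.42  -0.568] wid 0.0041830550485168925
[ 0.554 -0.104  0.09 ] shift [-0.278 -0.008  0.226] turn [-0.    -0.001 -0.002]
[ 0.544 -0.107  0.093] shift [-0.38  -0.008  0.235] turn [-0.    -0.001 -0.002]
[ 0.534 -0.111  0.094] shift [-0.49  -0.008  0.264] turn [-0.    -0.001 -0.002]
[ 0.523 -0.115  0.093] shift [-0.594 -0.007  0.311] turn [-0.    -0.001 -0.002]
[ 0.513 -0.118  0.09 ] shift [-0.687 -0.007  0.376] turn [-0.    -0.001 -0.002]
[ 0.503 -0.122  0.085] shift [-0.768 -0.007  0.456] turn [-0.    -0.001 -0.002]
[ 0.494 -0.125  0.079] shift [-0.834 -0.007  0.548] turn [-0.    -0.001 -0.002]
[ 0.486 -0.127  0.071] shift [-0.883 -0.007  0.651] turn [-0.    -0.001 -0.002]
```

View pics/c3.png

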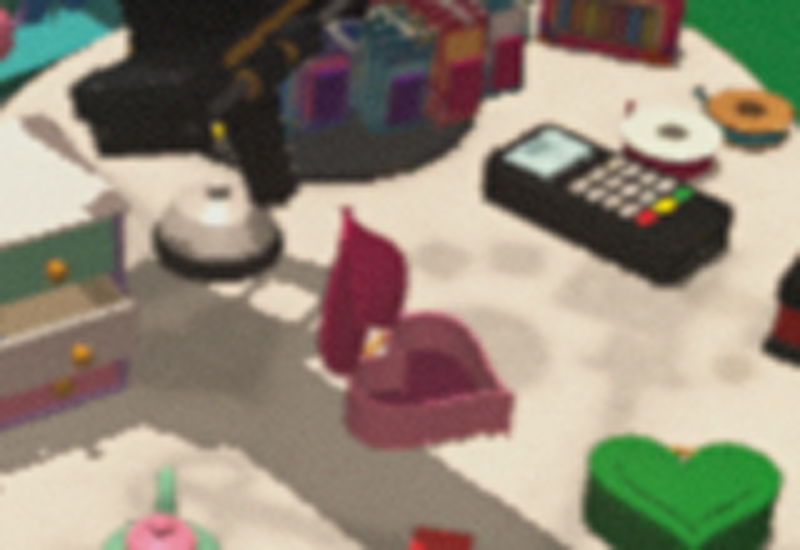

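The finger is behind the leaning lid, with its tip at (270,200) and the lid's tip at (347,210), and it is clear of the bell and chest. I start the slow arc push.

Emit:
play_rows(increments=[[[-0.15,0,0.1,0,0,0,-1],[-0.25,0,0.18,0,0,0,-1],[-0.31,0,0.23,0,0,0,-1],[-0.37,0,0.235,0,0,0,-1],[-0.43,0,0.25,0,0,0,-1],[-0.49,0,0.265,0,0,0,-1],[-0.54,0,0.29,0,0,0,-1],[-0.59,0,0.31,0,0,0,-1]]])

```text
time: 8.3
position: [0.5463, -0.1078, 0.1576]
tool_rot: [2.996, 0.502, -0.529]
ft_force: [0.6, 0.6, 0.5]
grip_width: 0.005
grip_force: 0.4
```

Run:
```python
from h import *
plan([lid(d) for d in(65,55,45,35,25,15,5)]+[box(-.055,.043),box(-.055,.038)],RB)
a=shot('scene','s4')
cv2.imwrite('pics/c4.png',cv2.resize(a[130:240,240:400],(800,550),interpolation=cv2.INTER_CUBIC)[:,:,::-1])
```

```text
t 8.3 p [ 0.546 -0.108  0.158] tip [ 0.524 -0.116  0.092] F [0.588 0.585 0.546] wid 0.005250497190426583
[ 0.513 -0.118  0.09 ] shift [-0.101 -0.011  0.054] turn [-0.    -0.    -0.001]
[ 0.503 -0.122  0.085] shift [-0.182 -0.011  0.134] turn [-0.    -0.    -0.001]
[ 0.494 -0.125  0.079] shift [-0.247 -0.011  0.227] turn [-0.    -0.    -0.001]
[ 0.486 -0.127  0.071] shift [-0.296 -0.01   0.33 ] turn [-0.    -0.    -0.001]
[ 0.48  -0.13   0.062] shift [-0.326 -0.01   0.44 ] turn [-0.    -0.    -0.001]
[ 0.476 -0.131  0.051] shift [-0.336 -0.01   0.553] turn [-0.    -0.    -0.001]
[ 0.473 -0.132  0.04 ] shift [-0.327 -0.01   0.666] turn [-0.    -0.    -0.001]
[ 0.473 -0.132  0.043] shift [-0.333 -0.01   0.641] turn [-0.    -0.    -0.001]
[ 0.473 -0.132  0.038] shift [-0.315 -0.01   0.688] turn [-0.    -0.    -0.001]
```

View pics/c4.png

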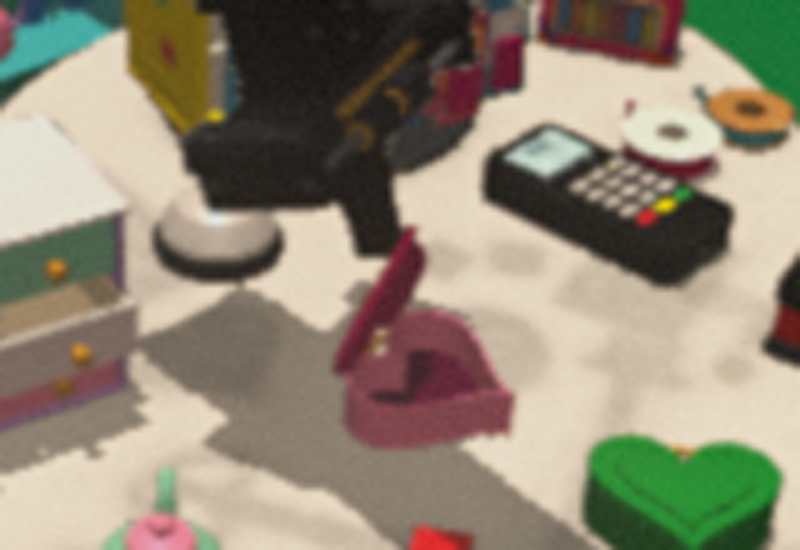

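The finger (375,250) has pushed the lid forward past upright, its tip now at (410,235), and the box has not moved. I continue along the arc.

Emit:
play_rows(increments=[[[-0.05,0,0.03,0,0,0,-1],[-0.1,0,0.055,0,0,0,-1],[-0.14,0,0.095,0,0,0,-1],[-0.18,0,0.135,0,0,0,-1],[-0.22,0,0.18,0,0,0,-1],[-0.25,0,0.23,0,0,0,-1],[-0.27,0,0.28,0,0,0,-1],[-0.3,0,0.33,0,0,0,-1]]])

```text
time: 9.15
position: [0.509, -0.1206, 0.1363]
tool_rot: [2.996, 0.502, -0.529]
ft_force: [-0.1, 0.6, 0.2]
grip_width: 0.006
grip_force: 0.3
```

Emit:
play_rows(increments=[[[-0.015,0,0.05,0,0,0,-1],[-0.03,0,0.1,0,0,0,-1],[-0.035,0,0.15,0,0,0,-1],[-0.04,0,0.19,0,0,0,-1],[-0.04,0,0.23,0,0,0,-1],[-0.04,0,0.26,0,0,0,-1],[-0.04,0,0.28,0,0,0,-1],[-0.04,0,0.29,0,0,0,-1]]])

```text
time: 9.95
position: [0.4963, -0.125, 0.1106]
tool_rot: [2.996, 0.502, -0.529]
ft_force: [0.5, -0.4, -0.2]
grip_width: 0.003
grip_force: 0.1
```

Run:
```python
from h import *
plan([box(-.055,.041),box(-.055,.038),box(-.055,.036)],RB)
a=shot('scene','s5')
cv2.imwrite('pics/c5.png',cv2.resize(a[130:240,240:400],(800,550),interpolation=cv2.INTER_CUBIC)[:,:,::-1])
```

```text
t 9.95 p [ 0.496 -0.125  0.111] tip [ 0.474 -0.133  0.045] F [ 0.476 -0.365 -0.155] wid 0.002963965313820999
[ 0.473 -0.132  0.041] shift [ 0.011 -0.01   0.037] turn [-0.    -0.    -0.001]
[ 0.473 -0.132  0.038] shift [ 0.021 -0.01   0.066] turn [-0.    -0.    -0.001]
[ 0.473 -0.132  0.036] shift [ 0.028 -0.01   0.084] turn [-0.    -0.    -0.001]
```

View pics/c5.png

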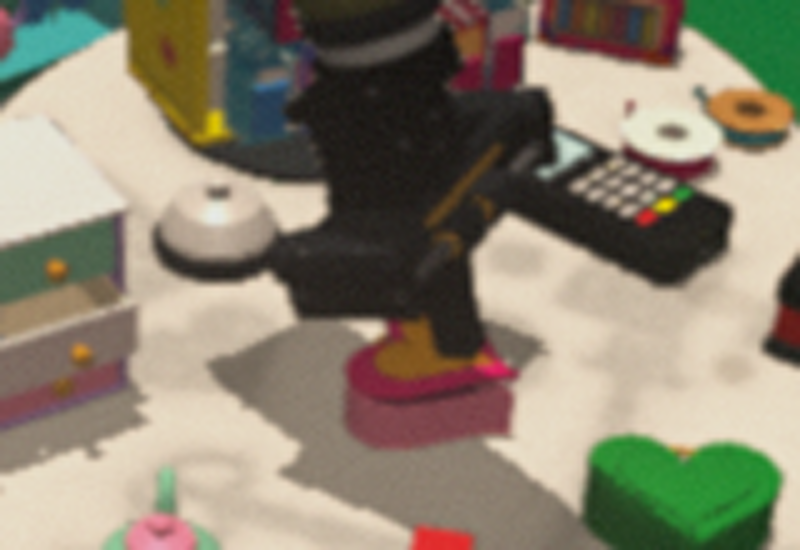

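The lid lies nearly level, with its tip at about (515,375) just above the rim and the finger on it at (460,350). I press down gently.

Emit:
play_rows(increments=[[[0.01,0,0.03,0,0,0,-1],[0.015,0,0.045,0,0,0,-1],[0.015,0,0.045,0,0,0,-1]]])

```text
time: 10.3
position: [0.4963, -0.1251, 0.1065]
tool_rot: [2.996, 0.502, -0.529]
ft_force: [-0.4, -0.5, 2.7]
grip_width: 0.005
grip_force: 1.4
```

Emit:
play_rows(increments=[[[0.005,0,0.015,0,0,0,-1],[0.008,0,0.022,0,0,0,-1],[0.008,0,0.022,0,0,0,-1]]])

```text
time: 10.6
position: [0.4963, -0.1251, 0.1058]
tool_rot: [2.996, 0.502, -0.53]
ft_force: [-3.0, 0.2, 12.9]
grip_width: 0.0
grip_force: 6.4
```

The contact is firm at 13 N with the fingertip at about 37 mm, so the lid is seated. I rise straight up and check.

Emit:
play_rows(increments=[[[-0.03,0,-0.09,0,0,0,-1],[-0.1,0,-0.28,0,0,0,-1],[-0.2,0,-0.56,0,0,0,-1],[-0.34,0,-0.94,0,0,0,-1],[-0.34,0,-0.94,0,0,0,-1],[-0.34,0,-0.94,0,0,0,-1]]])

```text
time: 11.2
position: [0.4971, -0.1249, 0.2046]
tool_rot: [2.996, 0.502, -0.525]
ft_force: [-0.3, -0.7, -0.4]
grip_width: 0.003
grip_force: 0.0
```

Run:
```python
from h import *
s=ctrl.get_state();print(s['time'],s['position'],s['ft_force'])
a=shot('scene','s6')
cv2.imwrite('pics/c6.png',cv2.resize(a[140:250,190:350],(800,550),interpolation=cv2.INTER_CUBIC)[:,:,::-1])
```

```text
11.2 [ 0.497 -0.125  0.205] [-0.346 -0.677 -0.447]
```

View pics/c6.png

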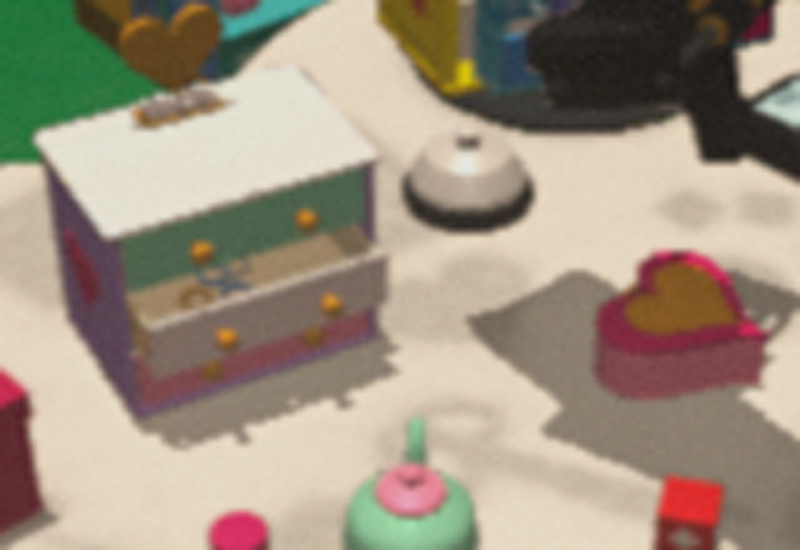

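The top drawer is flush, with knobs at (202,251) and (306,218). The middle drawer is unmoved, the heart lid at (680,300) is shut level, and the arm is clear. I hand the job in.

```bash
python3 -c "
from bench import ctrl
print(ctrl.close_job())"
```

```text
the job is handed in; nothing more can be done
None
```

The top drawer and the pink heart box's lid are pushed shut and the job is handed in (no verdict came back); in the last picture the middle drawer, heart box and nearby items stood where they were, with the arm clear.

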